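# Close up the culture chamber: push its tray home, then push its door shut

## Task

Close up the low white culture chamber by pushing with the fingertips. First, with the door still wide open, push the metal tray that sticks out of it straight in until it is fully home against the back, with the dish riding on it; then swing the door fully shut by pushing it. Lift nothing, do not touch the dish, and leave the tin, the dropper bottle and the hand lens where they are.

Things in the scene. Friction and masses are not known exactly. Their poses are not given: they have to be found in the camera images.
- chamber: Low white chamber fixed to the bench. Origin: on the bench, mid-housing; x from open front to back, y to the left seen from the front, z up. Housing 135 (x) x 200 (y) mm, top z = 96, front edge x = -65, inner back wall (stop) x = +62 mm; inside 176 mm wide, z 24 to 88. It stands on 16 mm feet; its base plate (top z = 24) runs out in front as a ledge to x = -160 mm.
- tray: Loose steel tray, 130 (x) x 164 (y) mm, 0.25 to 0.5 kg, sliding on the base plate, 6 mm play each side. Origin: centre of underside; axes as the chamber's. Front: upright panel 4 mm thick, top 72 mm above the bench; other rims 12 mm. Starts 50 to 85 mm out. Home (on the back stop): origin at x = -3 mm in the chamber's frame, front 3 mm proud of the housing's edge.
- tray_front (a point): Centre of the outer face of the tray's front panel (65 mm in front of the tray's origin), 30 mm above the tray's underside (54 mm above the bench): where to push it.
- dish: Covered round plastic petri dish, 90 mm across, 15 mm high, lying loose on the tray's floor (3 mm thick) behind the front panel. Origin: centre of its underside.
- door (a joint): Angle of the chamber door, rad: 0 = shut, grows as it opens; starts 1.6 to 2.0 (standing out towards the robot, on the right), limit 2.2. Upright hinge at the chamber's right front corner seen from the front; it shuts clockwise seen from above. Stiff hinge, stays where left; about 0.5 to 1 N near the free edge moves it.
- door_hinge (a point): On the hinge axis, 61 mm above the bench; in the chamber's frame x = -76, y = -100 mm. Its y axis runs along the door from hinge to free edge, its -x axis out of the outer face. Door: 8 mm thick (4 either side of the axis), from 2 to 198 mm from the axis, from 27 to 95 mm above the bench, no handle.
- door_push (a point): Point on the door's outer face (the face away from the chamber when shut; it looks right and to the back when the door is wide open), 150 mm from the hinge axis, 61 mm above the bench; axes as door_hinge's.
- tin: Bystander: round flat steel tin, 114 mm across, 17 mm high, on the bench. Origin: centre of its underside.
- dropper: Bystander: brown dropper bottle with a black bulb, 33 mm across, 102 mm high, on the bench. Origin: centre of its underside.
- lens: Bystander: black hand lens lying flat, 127 mm long (x), 52 mm across the lens, 9 mm high. Origin: middle of its underside.
Things that resemble listed ones, but are neither listed nor needed, are in the scene too. Leave any black look-alike of the dish alone.

How it is judged:
On the way, in this order (a step that is already met when the one before it is completed fails the run):
1. the tray is fully home while the door still stands open (x of tray in the frame of chamber above -0.008 m and value of joint door above 0.6 rad), for 0.2 s.
2. the door is shut (value of joint door below 0.04 rad), for 0.2 s.
At the end, for the whole second after the job is handed in: The tray is within 5 mm of its back stop and at rest, the door within 0.04 rad of shut and at rest, the dish lies flat on the tray, and tin, dropper bottle and hand lens are within 30 mm of where they began (x of tray in the frame of chamber above -0.008 m and value of joint door below 0.04 rad and linear speed of tray below 0.02 m/s and velocity of joint door between -0.05 and 0.05 rad/s and horizontal distance between dish and tray below 0.05 m and angle between dish's own z axis and vertical below 0.1 rad and z of dish in the frame of tray below 0.008 m and distance of each of tin, dropper, lens from where it was at the start of the episode below 0.03 m); the robot touches nothing.
It fails at once if the tray is lifted or tipped (more than 12 mm or 0.2 rad) (z of tray in the frame of chamber above 0.036 m or angle between tray's own z axis and vertical above 0.2 rad).
It fails at once if the dish is touched by the fingers or arm, or lifted off the tray (contact force between any of the fingers, the arm and dish above 0.5 N or z of dish in the frame of tray above 0.015 m).
It fails at once if a bystander is shifted by more than 30 mm or knocked over (distance of any of tin, dropper, lens from where it was at the start of the episode above 0.03 m or angle between dropper's own z axis and vertical above 0.4 rad).
It also fails if it takes over 51 s, if anything falls off the work surface, if the arm or the gripper's body presses on something with over 40 N, if the wrist force passes 120 N, or if a joint passes its speed limit or range.

## Robot

A 6-joint arm with a two-finger parallel gripper is mounted at the origin on a cart in front of the work surface, level with it; the furniture and walls round the work are solid. World frame = base frame: x ahead of the robot, y to its left, z up, the work surface at z = 0. Lengths are in m, angles in rad, forces in N, time in s.
With the tool pointing down it reaches from about 0.35 to 0.975 m from the base axis. Payload 4.9 kg.
Tool frame: the origin (TCP) lies midway between the tips of the shut fingers; the grasp point (between the pads) lies 19 mm behind it; z points along the fingers, y is the line along which they close (so a half turn about z gives the same grasp; the last joint's range is limited). The gripper opens to 85 mm and grips with 20 to 120 N. Pads are 22 mm wide; open, the fingers measure 114 mm over their backs; the gripper's body (76 mm by 85 mm) begins 54 mm behind the grasp point. The pads swing forward as they close: fully open they stand 13 mm farther back than shut.
Start: joints at [1.103, 0.053, 1.613, -0, 1.476, -0.119], TCP at [0.214, 0.587, 0.231] pointing down, gripper open.
Joint ranges: [-3.01, 3.01], [-1.01, 2.22], [0.06, 2.58], [-1.02, 4.17], [0.09, 2.62], [-3.14, 3.14]. Speed limits (rad/s): [2.57, 2.57, 3.14, 3.14, 3.14, 3.14].

## Interface

Orientations are given as a unit quaternion [w, x, y, z].
In Python, from plant import * gives the robot as it stands.
- The arm moves only by the tool jog_arm, never from a script. Its argument "targets" is a list of rows, each a list of 3 entries, a list of its own where there are three numbers: the shift along the tool's x, y, z in units of 25 mm (1.0 is 25 mm), then the turn, a rotation vector about the tool's x, y, z in units of 8 degrees (1.0 is 8 degrees), then the opening in per cent of the stroke, from 0 (shut) to 100 (fully open). A call has 1 to 8 rows; each row is the pose to reach, as a shift and turn from the pose commanded when the call began, along the tool's axes at that moment; what a row does not reach only later rows make up. A row lasts 1/8 s, in which the tool goes at most 62.5 mm and 10.7 degrees, less where a joint would pass 70% of its speed; a pose out of reach is approached as far as the arm can. A call with a gripper value outside its range is refused whole. The fingers move at their own pace and stop on an object; the grip force is fixed at half the most. Time passes only in rows, so rows that repeat a pose let the fingers close. It gives the time, the measured TCP pose, the force, the opening and the grip force at its end, in the units of the state.
- state(): the state, without advancing time (a new reading comes with each control period).
- grab_frame(name): name is "side" or "top" or "wrist"; returns (picture, depth): 400x640x3 uint8, red, green, blue; 400x640 float32, m along the optical axis (not along the pixel's ray), 0 where there is no reading.
- camera_params(name): a dict with "fovy" (degrees; the focal length in pixels is half the picture's height over the tangent of half this angle, whatever the lens; pixels are square), "cx", "cy" (the principal point, pixels), "rvec" (rotation vector, rad) and "tvec" (3), from world to camera coordinates, as OpenCV has them; the wrist camera has in their place "hand_eye" (4x4, takes a point from camera to tool coordinates, whose origin is the TCP and whose axes are the flange's). Camera axes: x right, y down, z forward; pixel columns grow to the right and rows downward; lengths in m; the calibration is good to about 2 mm. A picture is of the moment at which its call begins: read the wrist's pose just before it. camera_params takes no time and is no camera call.
- job_done(): hands the job in; it is judged then, once.
The state is a dict: "time": time; "joint_pos": joint angles; "joint_vel": joint speeds; "joint_efforts": joint torques, N m; "tool_pos": TCP position; "tool_rot": TCP orientation; "contact_force": force on the tool from outside, world axes, zero at the start; "ft_torque": the same for the moment, N m; "gripper_width": opening from 0.0 (shut) to 1.0 (fully open); "grasp_force": force on a finger pad.
Only numpy, scipy, OpenCV 4.12 (cv2) and the standard library are available. Lean on these libraries where they do the work, as an engineer would, in place of code of your own. Each camera call takes 0.05 s, during which the arm holds its last target. There are 200 camera calls.

## Working session

There is one attempt and no reset: what is moved stays moved. The work goes in short steps, Python scripts to look and compute and a tool call to move; the robot and the scene stay as the last step left them, time stands still between calls to the robot, and variables do not carry over. Pictures are saved under pics/ and viewed, at most 10 in all, crops included, and the job is handed in when it is done.

Besides the shell and the picture viewer there is one more tool, called as name([rows], argument=value, ...), one row to a line, values as JSON. jog_arm: Moves the arm, as the interface text tells. Its arguments: {"type":"object","properties":{"targets":{"type":"array"}},"required":["targets"]}

```bash
mkdir -p pics; cat > h.py <<'E'
from plant import *
import numpy as np, cv2
from scipy.spatial.transform import Rotation as R
def cam(name):
    p=camera_params(name); f=200/np.tan(np.radians(p["fovy"])/2)
    K=np.array([[f,0,p["cx"]],[0,f,p["cy"]],[0,0,1]])
    if "rvec" in p:
        Rm=cv2.Rodrigues(np.array(p["rvec"],float))[0]; t=np.array(p["tvec"],float)
        return K,Rm.T,-Rm.T@t
def ray(name,u,v,z):
    K,Rm,c=cam(name); d=Rm@np.linalg.solve(K,[u,v,1.]); return c+d*(z-c[2])/d[2]
def cloud(name,depth):
    K,Rm,c=cam(name); v,u=np.mgrid[:400,:640]
    P=np.stack([(u-K[0,2])/K[0,0],(v-K[1,2])/K[1,1],np.ones(u.shape)],-1)*depth[...,None]
    return P@Rm.T+c
E
python3 - <<'E'
from h import *
for n in ("top","side"):
    im,d=grab_frame(n); cv2.imwrite(f"pics/{n}0.png",im[...,::-1]); np.savez(f"{n}0.npz",im=im,d=d)
    print(n,camera_params(n),cam(n)[2])
print(state()["time"],state()["tool_rot"])
E
```

```text
top {'fovy': 53.0326310444007, 'cx': 319.95848119971043, 'cy': 205.664584114016, 'rvec': array([ 2.14878533, -2.17071011,  0.1083867 ]), 'tvec': array([0.06491685, 0.50802825, 1.03128782])} [0.39180086 0.0495769  1.08161716]
side {'fovy': 51.70657380839246, 'cx': 326.04305175126467, 'cy': 194.4357480896198, 'rvec': array([ 2.53288286, -0.12224283,  0.02789764]), 'tvec': array([-0.47899675,  0.13277426,  0.893749  ])} [ 0.4452614  -0.44371303  0.8066692 ]
0.1 [-2.67084703e-04  1.73487139e-01  9.84835673e-01 -9.16089128e-04]
```

View pics/top0.png

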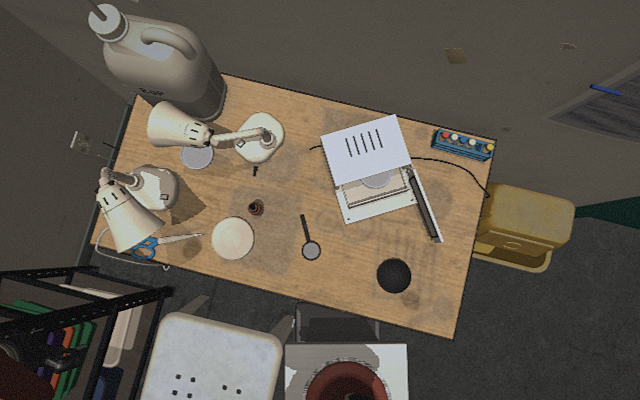

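View pics/side0.png

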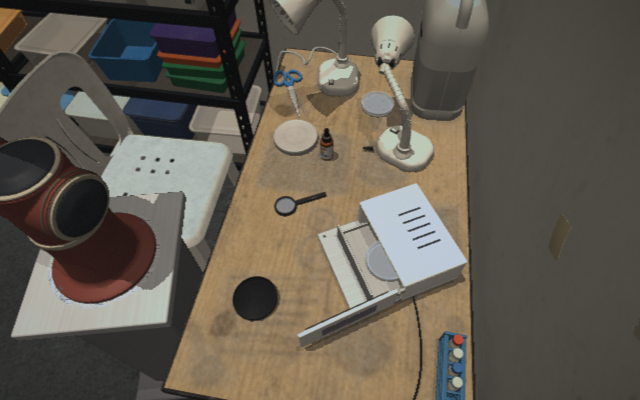

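The top view shows the chamber at (368,160), its tray protruding at (378,190), and the door at (425,207). The side view shows the same things at (412,240), (365,270) and (350,318).

Could be mistaken for the dish: the dish on the tray at top (378,178), a clear dish at (197,157), the black disc at (394,276) and the tin at (232,238). I choose the one behind the tray panel. Next I'll measure the chamber, tray panel and door.

```bash
python3 - <<'E'
from h import *
for n in ("top","side"):
    q=np.load(f"{n}0.npz"); im,d=q["im"],q["d"]; P=cloud(n,d)
    roi=(abs(P[...,0]-.5)<.3)&(P[...,1]<.2)&(P[...,1]>-.35)&(d>0)
    m=roi&(abs(P[...,2]-.096)<.006)&(im.min(-1)>120)
    k,l,s,c=cv2.connectedComponentsWithStats(m.astype(np.uint8)); b=1+np.argmax(s[1:,4])
    xy=P[l==b][:,:2].astype(np.float32); r=cv2.minAreaRect(xy)
    print(n,"housing",r, cv2.boxPoints(r).round(3).tolist(), np.median(P[l==b][:,2]))
    t=roi&(abs(P[...,2]-.09)<.012)&(l!=b)
    k,l2,s,c=cv2.connectedComponentsWithStats(t.astype(np.uint8))
    for i in range(1,k):
        if s[i,4]>40:
            rr=cv2.minAreaRect(P[l2==i][:,:2].astype(np.float32)); print("  z~.09",s[i],cv2.boxPoints(rr).round(3).tolist())
    t=roi&(abs(P[...,2]-.068)<.008)
    k,l2,s,c=cv2.connectedComponentsWithStats(t.astype(np.uint8))
    for i in range(1,k):
        if s[i,4]>25:
            rr=cv2.minAreaRect(P[l2==i][:,:2].astype(np.float32)); print("  z~.068",s[i],cv2.boxPoints(rr).round(3).tolist())
    cr=(slice(100,260),slice(300,460)) if n=="top" else (slice(170,360),slice(280,480))
    c=im[cr][...,::-1]; c=cv2.resize(c,None,fx=3,fy=3,interpolation=cv2.INTER_CUBIC); cv2.imwrite(f"pics/{n}crop.png",c)
E
```

```text
top housing ((0.6428217887878418, -0.055811718106269836), (0.13488389551639557, 0.19947496056556702), 16.21182632446289) [[0.550000011920929, 0.020999999716877937], [0.6060000061988831, -0.17000000178813934], [0.7350000143051147, -0.13300000131130219], [0.6800000071525574, 0.05900000035762787]] 0.09633556889089201
  z~.09 [382  88 100  27 398] [[0.7319999933242798, -0.3490000069141388], [0.7369999885559082, -0.3499999940395355], [0.8029999732971191, -0.10499999672174454], [0.7979999780654907, -0.10400000214576721]]
  z~.09 [409 163  34  80 405] [[0.40700000524520874, -0.23100000619888306], [0.41100001335144043, -0.24199999868869781], [0.609000027179718, -0.17399999499320984], [0.6050000190734863, -0.16300000250339508]]
  z~.068 [380  92  98  26 251] [[0.7319999933242798, -0.3479999899864197], [0.7360000014305115, -0.3490000069141388], [0.8029999732971191, -0.10199999809265137], [0.7990000247955322, -0.10100000351667404]]
  z~.068 [441 131   8   8  45] [[0.675000011920929, -0.2639999985694885], [0.6869999766349792, -0.2759999930858612], [0.6970000267028809, -0.26600000262260437], [0.6
[... 4398 characters left out ...]
[0.6990000009536743, -0.25999999046325684], [0.6840000152587891, -0.2529999911785126]]
  z~.068 [452 348  12  12 102] [[0.6700000166893005, -0.28200000524520874], [0.6769999861717224, -0.296999990940094], [0.6909999847412109, -0.28999999165534973], [0.6840000152587891, -0.2750000059604645]]
  z~.068 [452 362  11  12 107] [[0.6639999747276306, -0.31200000643730164], [0.6779999732971191, -0.3190000057220459], [0.6850000023841858, -0.3050000071525574], [0.6710000038146973, -0.296999990940094]]
  z~.068 [451 377  12  12 108] [[0.656000018119812, -0.3330000042915344], [0.6700000166893005, -0.34200000762939453], [0.6790000200271606, -0.32899999618530273], [0.6650000214576721, -0.3199999928474426]]
```

View pics/topcrop.png

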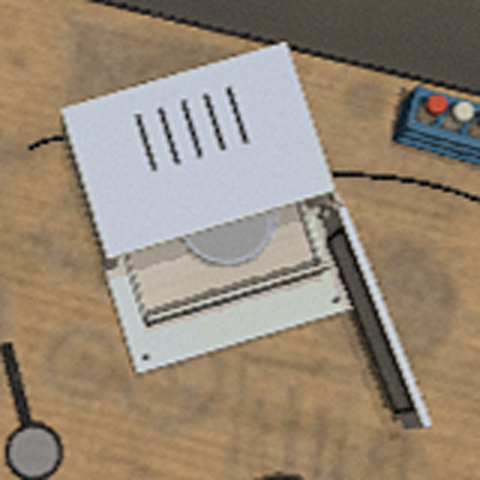

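```bash
python3 - <<'E'
from h import *
for n in ("top","side"):
    p=camera_params(n);K=cam(n)[0]
    for X in ([.214,.587,.231],[0,0,0],[0,0,.2],[.2,.5,.4]):
        print(n,X,cv2.projectPoints(np.array([X],float),p["rvec"],p["tvec"],K,None)[0].ravel().round())
    q=np.load(f"{n}0.npz");P=cloud(n,q["d"])
    m=(P[...,2]>.12)&(P[...,0]>.05)&(P[...,1]<.8)&(q["d"]>0)&(P[...,0]<.75)
    k,l,s,c=cv2.connectedComponentsWithStats(m.astype(np.uint8))
    for i in range(1,k):
        if s[i,4]>80: print(s[i],P[l==i].min(0).round(2),P[l==i].max(0).round(2))
im,d=grab_frame("wrist");cv2.imwrite("pics/w0.png",im[...,::-1]);print(camera_params("wrist"))
E
```

```text
top [0.214, 0.587, 0.231] [ 66. 339.]
top [0, 0, 0] [345. 403.]
top [0, 0, 0.2] [350. 440.]
top [0.2, 0.5, 0.4] [ 52. 370.]
[  461     0   179   147 17390] [ 0.64 -0.72  0.12] [ 0.75 -0.28  0.57]
[160  81  41  28 554] [0.74 0.35 0.12] [0.75 0.41 0.27]
[ 147  101  120   47 2656] [0.62 0.19 0.12] [0.73 0.43 0.26]
[  94  167   71   86 2906] [0.39 0.37 0.12] [0.59 0.56 0.34]
[   0  319   87   81 4335] [0.18 0.42 0.12] [0.25 0.78 0.56]
[332 393  41   7 186] [ 0.05 -0.05  0.12] [0.1  0.04 0.25]
side [0.214, 0.587, 0.231] [199.  -1.]
side [0, 0, 0] [105. 256.]
side [0, 0, 0.2] [ 54. 205.]
side [0.2, 0.5, 0.4] [167. -56.]
[206   0  16   7  86] [0.2  0.74 0.12] [0.24 0.77 0.14]
[ 269    0   53   35 1029] [0.4  0.37 0.23] [0.51 0.47 0.32]
[333   0  14  39 285] [0.55 0.5  0.12] [0.59 0.55 0.26]
[ 371   15   44  116 2339] [0.62 0.19 0.12] [0.73 0.43 0.26]
[418  22  12  54 218] [0.75 0.35 0.12] [0.75 0.39 0.26]
[  42  146   72  100 4733] [ 0.05 -0.09  0.12] [0.1  0.04 0.32]
[  510   250   130   150 12859] [ 0.72 -0.41  0.12] [ 0.75 -0.29  0.46]
{'fovy': 69.83582917752629, 'cx': 317.15847064932666, 'cy': 201.07147045345087, 'hand_eye': array([[-1.30585288e-03, -9.50608707e-01, -3.10389078e-01,
         7.93256029e-02],
       [ 9.99998615e-01, -1.56170471e-03,  5.75790319e-04,
        -5.16905470e-04],
       [-1.03208738e-03, -3.10387897e-01,  9.50609430e-01,
        -1.42457334e-01],
       [ 0.00000000e+00,  0.00000000e+00,  0.00000000e+00,
         1.00000000e+00]])}
```

View pics/w0.png

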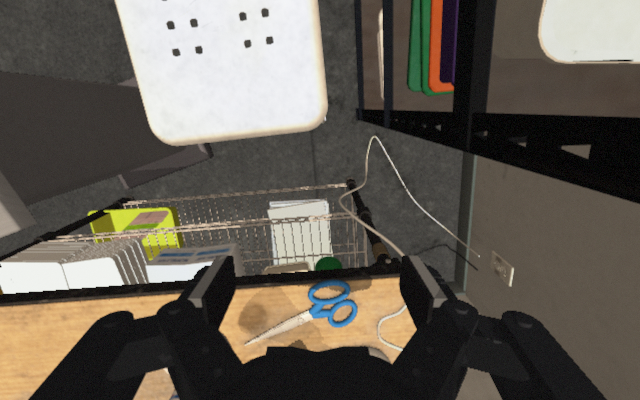

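jog_arm([
  [[-2.2, -2.6, 0], [0, 0, -0.6], 0],
  [[-4.4, -5.2, 0], [0, 0, -1.2], 0],
  [[-5.7, -6.6, 0], [0, 0, -1.8], 0],
  [[-7.2, -8.4, 0], [0, 0, -2.4], 0],
  [[-8.6, -10.1, 0], [0, 0, -3.0], 0],
  [[-10.1, -11.8, 0], [0, 0, -3.6], 0],
  [[-11.5, -13.5, 0], [0, 0, -4.2], 0],
  [[-13, -15.2, 0], [0, 0, -4.53], 0],
])

```text
time: 1.15
tool_pos: [0.3893, 0.1173, 0.2313]
tool_rot: [0.0, -0.142, 0.99, 0.0]
contact_force: [0.6, 0.3, 0.1]
gripper_width: -0.001
grasp_force: 0.0
```

```bash
cat > to.py <<'E'
from h import *
import sys
# chamber-frame target x,y,z(world), yaw of tool -x in chamber frame (deg)
O=np.array([.6416,-.0557]);a=np.radians(16.2);C=np.array([[np.cos(a),-np.sin(a)],[np.sin(a),np.cos(a)]])
s=state(); p=np.array(s["tool_pos"]);q=np.array(s["tool_rot"]);Rt=R.from_quat(q[[1,2,3,0]]).as_matrix()
print("t",s["time"],"pos",p.round(4),"cham",(C.T@(p[:2]-O)).round(4),"F",np.round(s["contact_force"],1))
v=-Rt[:2,0];print("yaw of -tool x in chamber",np.degrees(np.arctan2(v[1],v[0]))-16.2, "w",s["gripper_width"], "tilt",Rt[2].round(3))
x=list(map(float,sys.argv[1:]))
for i in range(0,len(x),3):
    t=np.r_[O+C@np.array(x[i:i+2]),x[i+2]]; print(x[i:i+3],"units",(Rt.T@(t-p)/.025).round(2))
E
python3 to.py -.175 -.002 .16 -.175 -.002 .045 -.079 -.002 .045
```

```text
t 1.15 pos [0.3893 0.1173 0.2313] cham [-0.194   0.2365] F [0.6 0.3 0.1]
yaw of -tool x in chamber 0.16972299791071777 w -0.001387044385902847 tilt [-0.001 -0.    -1.   ]
[-0.175, -0.002, 0.16] units [-0.73 -9.54  2.85]
[-0.175, -0.002, 0.045] units [-0.73 -9.54  7.45]
[-0.079, -0.002, 0.045] units [-4.57 -9.55  7.46]
```

jog_arm([
  [[-0.2, -2.4, 0.2], [0, 0, 0], 0],
  [[-0.4, -4.8, 0.6], [0, 0, 0], 0],
  [[-0.6, -7.2, 1.5], [0, 0, 0], 0],
  [[-0.7, -9.2, 2.8], [0, 0, 0], 0],
  [[-0.7, -9.5, 4.6], [0, 0, 0], 0],
  [[-0.7, -9.5, 6.4], [0, 0, 0], 0],
  [[-0.7, -9.5, 7.4], [0, 0, 0], 0],
  [[-0.7, -9.5, 7.4], [0, 0, 0], 0],
])

```text
time: 2.15
tool_pos: [0.4701, -0.1031, 0.0437]
tool_rot: [-0.003, -0.141, 0.99, 0.001]
contact_force: [-0.8, 0.7, -0.1]
gripper_width: -0.001
grasp_force: 0.0
```

```bash
python3 to.py -.175 -.002 .045 -.079 -.002 .045; python3 - <<'E'
from h import *
im,d=grab_frame("side");cv2.imwrite("pics/s1.png",im[150:350,260:480,::-1].repeat(3,0).repeat(3,1)[:600])
E
```

```text
t 2.15 pos [ 0.4701 -0.1031  0.0437] cham [-0.1779  0.0023] F [-0.8  0.7 -0.1]
yaw of -tool x in chamber 0.04507894796513057 w -0.0008765940617393629 tilt [ 0.005  0.004 -1.   ]
[-0.175, -0.002, 0.045] units [-0.12 -0.17 -0.06]
[-0.079, -0.002, 0.045] units [-3.96 -0.18 -0.07]
```

View pics/s1.png

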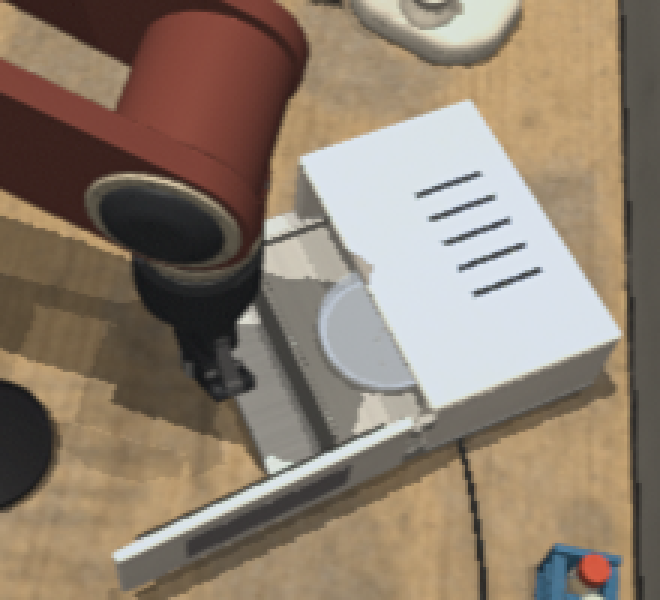

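Fingertips (225,385) stand in front of the tray panel (300,370), and the gripper is clear of the door. Now the push.

jog_arm([
  [[-0.5, -0.18, 0], [0, 0, 0], 0],
  [[-1.0, -0.18, 0], [0, 0, 0], 0],
  [[-1.4, -0.18, 0], [0, 0, 0], 0],
  [[-1.6, -0.18, 0], [0, 0, 0], 0],
  [[-1.8, -0.18, 0], [0, 0, 0], 0],
  [[-2.0, -0.18, 0], [0, 0, 0], 0],
  [[-2.2, -0.18, 0], [0, 0, 0], 0],
  [[-2.4, -0.18, 0], [0, 0, 0], 0],
])

```text
time: 3.2
tool_pos: [0.5313, -0.0914, 0.0461]
tool_rot: [-0.0, -0.141, 0.99, 0.0]
contact_force: [-3.3, -1.3, 1.9]
gripper_width: -0.002
grasp_force: 1.7
```

jog_arm([
  [[-0.2, 0, 0], [0, 0, 0], 0],
  [[-0.4, 0, 0], [0, 0, 0], 0],
  [[-0.6, 0, 0], [0, 0, 0], 0],
  [[-0.8, 0, 0], [0, 0, 0], 0],
  [[-1.0, 0, 0], [0, 0, 0], 0],
  [[-1.15, 0, 0], [0, 0, 0], 0],
  [[-1.25, 0, 0], [0, 0, 0], 0],
  [[-1.3, 0, 0], [0, 0, 0], 0],
])

```text
time: 4.2
tool_pos: [0.5625, -0.0823, 0.0462]
tool_rot: [-0.0, -0.141, 0.99, 0.0]
contact_force: [-2.4, -0.6, 0.4]
gripper_width: -0.0
grasp_force: 1.1
```

```bash
python3 to.py -.079 -.002 .045
```

```text
t 4.2 pos [ 0.5625 -0.0823  0.0462] cham [-0.0833 -0.0035] F [-2.4 -0.6  0.4]
yaw of -tool x in chamber 0.05659935930703952 w -6.135283634356018e-05 tilt [ 0.  0. -1.]
[-0.079, -0.002, 0.045] units [-0.17  0.06  0.05]
```

jog_arm([
  [[-0.1, 0, 0], [0, 0, 0], 0],
  [[-0.2, 0, 0], [0, 0, 0], 0],
  [[-0.3, 0, 0], [0, 0, 0], 0],
  [[-0.35, 0, 0], [0, 0, 0], 0],
  [[-0.4, 0, 0], [0, 0, 0], 0],
  [[-0.4, 0, 0], [0, 0, 0], 0],
])

```text
time: 4.95
tool_pos: [0.5668, -0.0809, 0.0462]
tool_rot: [-0.008, -0.142, 0.99, -0.0]
contact_force: [-24.5, -5.5, 16.1]
gripper_width: -0.001
grasp_force: 10.4
```

```bash
python3 to.py -.079 -.002 .045
```

```text
t 4.95 pos [ 0.5668 -0.0809  0.0462] cham [-0.0789 -0.0033] F [-24.5  -5.5  16.1]
yaw of -tool x in chamber 0.10002803268249494 w -0.0012053868638724737 tilt [ 0.015  0.002 -1.   ]
[-0.079, -0.002, 0.045] units [0.   0.05 0.05]
```

Fully home: firm contact at the predicted x (TCP -0.079 in the chamber's frame). Retreat, rise, go over the door to its outer side.

jog_arm([
  [[0.5, 0, 0], [0, 0, 0], 0],
  [[1.5, 0, 0], [0, 0, 0], 0],
  [[2.6, 0, -0.5], [0, 0, 0], 0],
  [[3.0, 0, -2.5], [0, 0, 0], 0],
  [[3.4, -0.5, -4.5], [0, 0, 0], 0],
  [[4.2, -2.5, -4.7], [0, 0, 0], 0],
  [[5.2, -4.6, -4.7], [0, 0, 0], 0],
  [[6.1, -6.5, -4.7], [0, 0, 0], 0],
])

```text
time: 5.95
tool_pos: [0.4717, -0.2802, 0.1649]
tool_rot: [0.002, -0.141, 0.99, -0.001]
contact_force: [0.3, -0.5, -0.3]
gripper_width: 0.001
grasp_force: 0.0
```

```bash
python3 to.py -.226 -.165 .05; python3 - <<'E'
from h import *
im,d=grab_frame("side");cv2.imwrite("pics/s2.png",im[150:350,260:480,::-1].repeat(3,0).repeat(3,1)[:600])
im,d=grab_frame("top");P=cloud("top",d);O=np.array([.6416,-.0557]);a=np.radians(16.2);C=np.array([[np.cos(a),-np.sin(a)],[np.sin(a),np.cos(a)]])
Q=(P[...,:2]-O)@C
m=(d>0)&(abs(P[...,2]-.069)<.008)&(Q[...,0]>-.16)&(Q[...,0]<-.06)&(abs(Q[...,1])<.09);print("panel",m.sum(),np.median(Q[m],0) if m.any() else 0)
m=(d>0)&(abs(P[...,2]-.092)<.01)&(Q[...,0]>-.29)&(Q[...,0]<-.1)&(Q[...,1]>-.16)&(Q[...,1]<-.08)
print("door",m.sum(),cv2.fitLine(Q[m].astype(np.float32),cv2.DIST_HUBER,0,.01,.01).ravel() if m.sum()>20 else 0)
E
```

```text
t 5.95 pos [ 0.4717 -0.2802  0.1649] cham [-0.2258 -0.1682] F [ 0.3 -0.5 -0.3]
yaw of -tool x in chamber 0.06143675645203572 w 0.0013374456050735315 tilt [-0.003 -0.003 -1.   ]
[-0.226, -0.165, 0.05] units [0.02 0.14 4.6 ]
panel 134 [-0.06777153 -0.00235904]
door 338 [ 0.9986277   0.05237053 -0.18662326 -0.10360886]
```

View pics/s2.png

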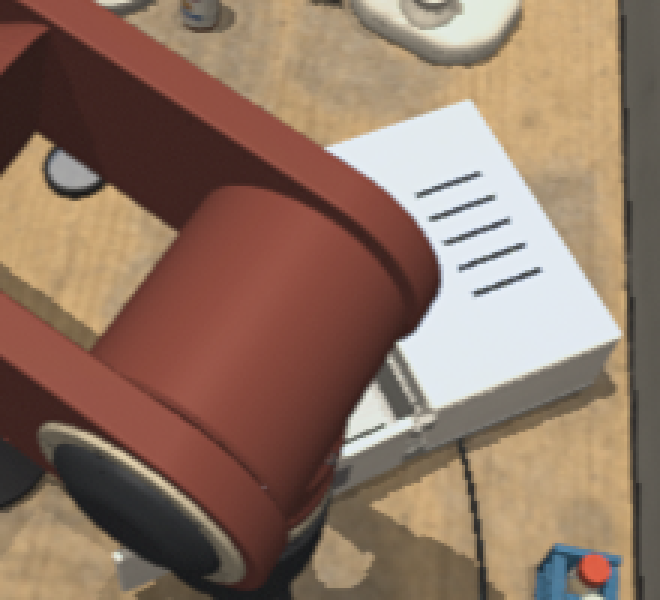

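The tray is home (panel at x = -0.068) and the door angle is still about 1.6; the picture shows the arm over the door, with the housing unmoved. Descend outside the door and begin the push.

jog_arm([
  [[0, 0, 2.3], [0, 0, 0], 0],
  [[0, 0, 4.4], [0, 0, 0], 0],
  [[0, 0.5, 4.5], [0, 0, 0], 0],
  [[0, 1.2, 4.5], [0, 0, 0], 0],
  [[0, 1.8, 4.5], [0, 0, 0], 0],
  [[0, 2.4, 4.5], [0, 0, 0], 0],
  [[0.04, 3.0, 4.5], [0, 0, 0], 0],
  [[0, 3.6, 4.5], [0, 0, 0], 0],
])

```text
time: 7.05
tool_pos: [0.4464, -0.1913, 0.0524]
tool_rot: [0.001, -0.141, 0.99, -0.001]
contact_force: [1.4, -0.4, 1.4]
gripper_width: -0.003
grasp_force: 1.1
```

```bash
python3 to.py -.212 -.0341 .05 -.1962 -.0084 .05 -.1756 .0136 .05 -.151 .0312 .05 -.1234 .0434 .05 -.109 .0475 .05 -.091 .05 .05
```

```text
t 7.05 pos [ 0.4464 -0.1913  0.0524] cham [-0.2252 -0.0757] F [ 1.4 -0.4  1.4]
yaw of -tool x in chamber 0.051464334283640056 w -0.002953199289710981 tilt [-0.002 -0.002 -1.   ]
[-0.212, -0.0341, 0.05] units [-0.53  1.67  0.09]
[-0.1962, -0.0084, 0.05] units [-1.16  2.69  0.09]
[-0.1756, 0.0136, 0.05] units [-1.99  3.57  0.09]
[-0.151, 0.0312, 0.05] units [-2.97  4.28  0.09]
[-0.1234, 0.0434, 0.05] units [-4.08  4.76  0.09]
[-0.109, 0.0475, 0.05] units [-4.65  4.93  0.1 ]
[-0.091, 0.05, 0.05] units [-5.37  5.03  0.1 ]
```

jog_arm([
  [[-0.15, 0.7, 0], [0, 0, 0], 0],
  [[-0.35, 1.2, 0], [0, 0, 0], 0],
  [[-0.55, 1.7, 0], [0, 0, 0], 0],
  [[-0.85, 2.2, 0], [0, 0, 0], 0],
  [[-1.2, 2.7, 0], [0, 0, 0], 0],
  [[-1.6, 3.15, 0], [0, 0, 0], 0],
  [[-2.0, 3.6, 0], [0, 0, 0], 0],
  [[-2.5, 3.95, 0], [0, 0, 0], 0],
])

```text
time: 8.05
tool_pos: [0.4787, -0.0786, 0.0512]
tool_rot: [-0.0, -0.141, 0.99, 0.0]
contact_force: [-0.1, -1.4, 0.5]
gripper_width: -0.003
grasp_force: 0.3
```

jog_arm([
  [[-0.5, 0.35, 0], [0, 0, 0], 0],
  [[-1.0, 0.6, 0], [0, 0, 0], 0],
  [[-1.5, 0.8, 0], [0, 0, 0], 0],
  [[-1.9, 0.95, 0], [0, 0, 0], 0],
  [[-2.2, 1.0, 0], [0, 0, 0], 0],
  [[-2.4, 1.1, 0], [0, 0, 0], 0],
  [[-2.6, 1.1, 0], [0, 0, 0], 0],
  [[-2.7, 1.1, 0], [0, 0, 0], 0],
])

```text
time: 9.05
tool_pos: [0.5356, -0.0342, 0.0513]
tool_rot: [-0.0, -0.141, 0.99, 0.0]
contact_force: [-0.3, -0.6, 0.7]
gripper_width: -0.0
grasp_force: 0.0
```

```bash
python3 to.py -.091 .05 .05
```

```text
t 9.05 pos [ 0.5356 -0.0342  0.0513] cham [-0.0958  0.0502] F [-0.3 -0.6  0.7]
yaw of -tool x in chamber 0.04683167719037229 w -0.000475390257953628 tilt [ 0.  0. -1.]
[-0.091, 0.05, 0.05] units [-0.19 -0.01  0.05]
```

jog_arm([
  [[-0.1, 0, 0], [0, 0, 0], 0],
  [[-0.2, 0, 0], [0, 0, 0], 0],
  [[-0.27, 0, 0], [0, 0, 0], 0],
  [[-0.33, 0, 0], [0, 0, 0], 0],
  [[-0.4, 0, 0], [0, 0, 0], 0],
  [[-0.4, 0, 0], [0, 0, 0], 0],
])

```text
time: 9.8
tool_pos: [0.5372, -0.0326, 0.0483]
tool_rot: [-0.01, -0.142, 0.99, 0.0]
contact_force: [-24.1, -7.3, 7.7]
gripper_width: 0.003
grasp_force: 0.0
```

```bash
python3 to.py -.091 .05 .05
```

```text
t 9.8 pos [ 0.5372 -0.0326  0.0483] cham [-0.0938  0.0513] F [-24.1  -7.3   7.7]
yaw of -tool x in chamber 0.09434282366659374 w 0.002705119668757093 tilt [ 0.02   0.004 -1.   ]
[-0.091, 0.05, 0.05] units [-0.11 -0.05 -0.07]
```

Firm stop. Back off slowly and check.

jog_arm([
  [[0.1, 0, 0], [0, 0, 0], 0],
  [[0.4, 0, 0], [0, 0, 0], 0],
  [[1.2, 0, 0], [0, 0, 0], 0],
  [[2.4, 0, -0.5], [0, 0, 0], 0],
  [[3.5, 0.5, -2.5], [0, 0, 0], 0],
  [[4.5, 2.5, -4.0], [0, 0, 0], 0],
  [[4.8, 4.9, -5.0], [0, 0, 0], 0],
  [[4.8, 7.0, -5.5], [0, 0, 0], 0],
])

```text
time: 10.8
tool_pos: [0.3811, 0.1041, 0.1915]
tool_rot: [0.003, -0.14, 0.99, 0.0]
contact_force: [1.1, 1.1, -0.2]
gripper_width: 0.002
grasp_force: 0.0
```

```bash
python3 to.py; python3 - <<'E'
from h import *
im,d=grab_frame("side");cv2.imwrite("pics/s3.png",im[150:350,260:480,::-1].repeat(3,0).repeat(3,1)[:600])
O=np.array([.6416,-.0557]);a=np.radians(16.2);C=np.array([[np.cos(a),-np.sin(a)],[np.sin(a),np.cos(a)]])
for n in ("top","side"):
    if n=="top": im,d=grab_frame("top")
    P=cloud(n,d);Q=(P[...,:2]-O)@C
    m=(d>0)&(abs(P[...,2]-.093)<.006)&(Q[...,0]>-.1)&(Q[...,0]<-.072)&(abs(Q[...,1])<.09)
    print("door",m.sum(),cv2.fitLine(Q[m].astype(np.float32),cv2.DIST_HUBER,0,.01,.01).ravel() if m.sum()>20 else 0)
E
```

```text
t 10.8 pos [0.3811 0.1041 0.1915] cham [-0.2056  0.2261] F [ 1.1  1.1 -0.2]
yaw of -tool x in chamber -0.06690527108415623 w 0.0023616362839960696 tilt [-0.006 -0.001 -1.   ]
door 259 [ 2.8212467e-04 -9.9999994e-01 -7.7128522e-02 -4.1370638e-04]
door 0 0
```

View pics/s3.png

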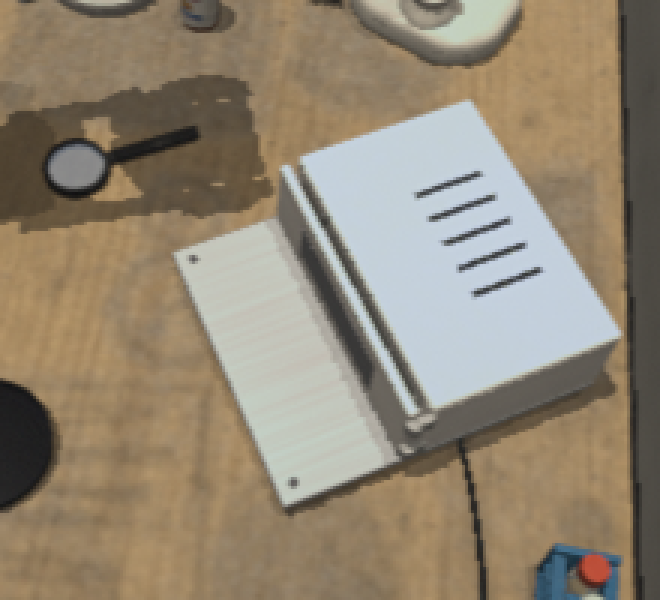

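The door runs parallel to the housing front (from (290,170) to (415,420)), measured under 0.01 rad from shut. The lens is undisturbed and the robot is clear.

```bash
python3 -c "
from plant import *
print(job_done())"
```

```text
the job is handed in; nothing more can be done
None
```

I pushed the tray fully home with the door open, then swung the door shut (measured under 0.01 rad from closed), and handed the job in at about 11 s; no verdict came back, and I could not see the dish inside once the door was closed.

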